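Unhood the inlaid panel and hold the spray mask over it

TASK

The black inlaid panel is waiting for its lacquer mist. Lift the green dust hood off it and hang the hood over the bar of the steel rail, then take the aluminium spray mask by its wooden grip, carry it over the things on the bench and hold it level about a centimetre above the panel, lined up with the panel's outline (either way round). The program finishes while the robot is still holding the mask there in the air; the mask must never touch the panel, the panel must stay where it lies, and the glue bottle, sanding block and ink pot must not be disturbed.

Things in the scene. Friction and masses are not known exactly. Their poses are not given: they have to be found in the camera images.
- hood_grip (a point): Centre of the hood's grip, an upright wooden fin on the ridge: 12 mm thick (x), 50 mm long (y, along the ridge), reaching from 68 to 108 mm above the hood's lower edge; this point is 88 mm above that edge, z up. At the start the ridge runs along the panel's long axis. Lift straight up 70 mm or more to clear the panel.
- hood_seat (a point): Point in the hood's plane of symmetry under its ridge, 57 mm above its lower edge and 31 mm below hood_grip, where the centre of a 12 mm bar lies when the hood hangs on it with the bar along the ridge. Axes as hood_grip: y along the ridge, z up.
- rail_mid (a point): Middle of the horizontal steel bar of the fixed rail, on the bar's centre line, 170 mm above the table. The bar is 12 mm thick and runs along this point's y between two posts 220 mm apart (centre to centre, 14 mm thick), x is square to the bar, z up. The hood hangs astride it, either way round, with its ridge along the bar.
- panel_top (a point): Centre of the upper face of the black lacquered panel with a pale inlay: 100 mm (x) by 150 mm (y) by 20 mm thick, loose, lying flat on the table. Its x and y follow its short and long edges.
- mask_grip (a point): Centre of the mask's grip, an upright wooden fin above the middle of the frame, carried by a wire arch: 12 mm thick (x), 50 mm long (y), from 41 to 81 mm above the mask's underside; this point is 61 mm above the underside.
- mask_base (a point): Centre of the underside of the mask, 61 mm below mask_grip, same axes (x short edge, y long edge, z up).
- mask: Spray mask: flat aluminium frame the size of the panel, 100 mm (x) by 150 mm (y) by 4 mm thick, with an open window and a wire arch with a wooden grip; 0.15 kg, lying flat on the table at the start. Origin at the centre of its underside.
- hood: Dust hood: rigid green sheet-metal roof, open at both ends, 123 mm wide (x), 110 mm long (y), 108 mm high with its grip, 0.18 kg. It stands on the table over the panel, about 8 mm clear of the panel's long edges, 20 mm of panel showing at each end. Origin midway between its lower edges, 57 mm below hood_seat.
- panel: The panel itself; origin at the centre of its underside, 20 mm below panel_top.
- rail: The fixed steel rail itself; origin on the table below rail_mid.
- glue_bottle: White glue bottle with a red nozzle, 41 mm across and 132 mm high, standing loose; origin at the centre of its foot. Not to be disturbed. Between the mask and the panel also stand fixed stacks of black panels up to 120 mm high; the wanted panel is the one under the hood.
- sanding_block: Brown cork sanding block, 56 x 86 x 27 mm, loose; origin at the centre of its underside. Not to be disturbed.
- ink_pot: Small white ink pot with a black rim, 36 mm across, 34 mm high, loose; origin at the centre of its foot. Not to be disturbed.

How it is judged:
On the way:
1. the hood hangs astride the rail's bar, let go (distance between hood_seat and rail_mid below 0.055 m and x of hood_seat in the frame of rail_mid between -0.02 and 0.02 m and angle between the y axis of hood and the y axis of rail, either way round below 0.3 rad and angle between hood's own z axis and vertical below 0.3 rad and contact force between hood and rail above 0.5 N and contact force between hood and the fingers below 0.1 N), for 0.2 s.
At the end, for the whole second after the job is handed in: Hood hung astride the bar, let go: within 20 mm of the bar's line, 55 mm of its middle, 0.3 rad of bar and level. Mask held still, underside 3 to 20 mm above the panel, centres within 10 mm, edges and level within 0.1 rad, not touching; panel within 10 mm of its start (all of step 1 and z of mask_base in the frame of panel_top between 0.003 and 0.02 m and horizontal distance between mask_base and panel_top below 0.01 m and angle between the y axis of mask and the y axis of panel, either way round below 0.1 rad and angle between mask's own z axis and vertical below 0.1 rad and linear speed of mask below 0.02 m/s and contact force between mask and the fingers above 1 N and contact force between mask and panel below 0.1 N and distance of panel from where it was at the start of the episode below 0.01 m); the arm keeps its last pose, push and grip.
It fails at once if the mask touches the panel (contact force between mask and panel above 0.3 N).
It fails at once if the panel is shifted by more than 10 mm (distance of panel from where it was at the start of the episode above 0.01 m).
It fails at once if the glue bottle, sanding block or ink pot is moved by more than 20 mm or tipped (distance of any of glue_bottle, sanding_block, ink_pot from where it was at the start of the episode above 0.02 m or angle between any of glue_bottle, ink_pot's own z axis and vertical above 0.4 rad).
It also fails if it takes over 69 s, if anything falls off the work surface, if the arm or the gripper's body presses on something with over 40 N, if the wrist force passes 120 N, or if a joint passes its speed limit or range.

ROBOT

A 6-joint arm with a two-finger parallel gripper is mounted at the origin on the work surface; the furniture and walls round the work are solid. World frame = base frame: x ahead of the robot, y to its left, z up, the work surface at z = 0. Lengths are in m, angles in rad, forces in N, time in s.
With the tool pointing down it reaches from about 0.25 to 0.8 m from the base axis. Payload 8.5 kg.
Tool frame: the origin (TCP) lies on the centre line of the jaws, within the pads' length; the fingertips stand 25 mm ahead of it and the grasp point (between the pads) lies 6 mm ahead of it (tip_extent is the distance from the TCP to the fingertips, in m); z points along the fingers, y is the line along which they close (so a half turn about z gives the same grasp; the last joint's range is limited). The gripper opens to 85 mm and grips with 20 to 120 N. Pads are 22 mm wide; open, the fingers measure 114 mm over their backs; the gripper's body (76 mm by 85 mm) begins 54 mm behind the grasp point. The pads swing forward as they close: fully open they stand 13 mm farther back than shut.
Start: joints at [1.256, 0.238, -0.013, 1.319, 0, 1.571], TCP at [0.163, 0.499, 0.256] pointing down, gripper open.
Joint ranges: [-2.66, 2.66], [-1.03, 1.9], [-1.14, 1.46], [-1.82, 2.27], [-1.45, 1.34], [-3.14, 3.14]. Speed limits (rad/s): [2.22, 2.22, 2.79, 3.14, 3.14, 3.14].

INTERFACE

Orientations are given as [roll, pitch, yaw] about the fixed x, y, z axes, in that order (R = Rz(yaw) Ry(pitch) Rx(roll)).
In Python, from rig import move_ptp, move_linear, set_joints, command_gripper, wait, solve_ik, sense, capture, camera_info, IKError, hand_in, masks_of, tip_extent gives the robot as it stands. Calls block until the motion is done:
- move_ptp(position, orientation): joint-space move of the TCP to a pose.
- move_linear(position, speed=0.15, attitude=None): straight line of the TCP; attitude=None keeps the orientation; speed is the mean speed in m/s.
- set_joints(angles): joint-space move.
- command_gripper(opening, newtons=None): finger opening in m; newtons is the grip in N (None keeps the last); returns when the fingers have stopped.
- wait(seconds).
- solve_ik(position, orientation): joint angles nearest the present ones, or None.
- sense(): the state.
- capture(name): name is "side" or "top"; returns the picture (420x560x3 uint8, red, green, blue); there is no depth.
- camera_info(name): a dict with "fx", "fy", "cx", "cy" (pixels), "k1" (the pictures are not rectified: a ray, as slopes to the right and down, at radius r is drawn at 1 + k1 r^2 times it, then the intrinsics apply), "T" (4x4, takes a point from camera to world coordinates). Camera axes: x right, y up, looking along -z (the intrinsics and any distortion apply to the point x, -y, -z); pixel columns grow to the right and rows downward; lengths in m; the calibration is good to about 2 mm. A picture is of the moment at which its call begins. camera_info takes no time and is no camera call.
A pose or a line that the arm cannot do raises IKError and nothing moves.
- hand_in(): hands the job in; it is judged then, once.
Trained networks look in the newest picture that a camera, given by its name, has taken for a name from the list of things; names that differ only in an ending like _2 or _b are one class to them, and where a whole thing is asked for, a point or a joint stands for the part that bears it (a point fixed in the world has none). Each returns a list of dicts, best first, with "conf" (0 to 1); they miss things now and then, are a little off and sometimes report something else, mostly with a low value. They report only what shows in the picture. A call takes as long as a camera call.
- masks_of(camera, name): "pixels" (420x560 bool, what is visible of it) and "position" ([column, row] in pixels, amid what is visible of it).
The state is a dict: "time": time; "joints": joint angles; "qd": joint speeds; "tau": joint torques, N m; "tool_pos": TCP position; "eef_rot": TCP orientation; "force": force on the tool from outside, world axes, zero at the start; "moment": the same for the moment, N m; "opening": finger opening in m; "grip_force": force on a finger pad.
Only numpy, scipy, OpenCV 4.12 (cv2) and the standard library are available. Lean on these libraries where they do the work, as an engineer would, in place of code of your own. Each camera call takes 0.05 s, during which the arm holds its last target. There are 200 camera calls.

## Working session

There is one attempt and no reset: what is moved stays moved. The work goes in short steps, each a Python script; the robot and the scene stay as the last script left them, time stands still between calls to the robot, and variables do not carry over. Pictures are saved under pics/ and viewed, at most 10 in all, crops included, and the job is handed in when it is done.

```bash
mkdir -p pics; ls; python3 - <<'E'
from rig import *
import cv2,numpy as np
for c in("top","side"):
    im=capture(c); cv2.imwrite(f"pics/{c}0.png",im[:,:,::-1])
    i=camera_info(c); print(c,{k:(np.round(v,4).tolist()) for k,v in i.items()})
    for n in("hood","panel","mask","rail","glue_bottle","sanding_block","ink_pot","hood_grip","mask_grip"):
        try: r=masks_of(c,n)
        except Exception as e: print(n,e);continue
        print(n,[(round(d["conf"],2),np.round(d["position"]).tolist(),int(d["pixels"].sum())) for d in r])
print(sense()["time"])
E
```

```text
pics
top {'fx': 539.4822, 'fy': 539.4822, 'cx': 277.2308, 'cy': 222.6694, 'k1': -0.1758, 'T': [[-0.0299, 0.9969, -0.0723, 0.4399], [-0.9995, -0.03, -0.0015, -0.0352], [-0.0037, 0.0722, 0.9974, 1.4238], [0.0, 0.0, 0.0, 1.0]]}
hood [(0.66, [390.0, 261.0], 2174), (0.17, [168.0, 269.0], 1283)]
panel [(0.79, [385.0, 282.0], 495)]
mask [(0.79, [168.0, 270.0], 1283), (0.64, [311.0, 278.0], 696)]
rail []
glue_bottle [(0.47, [283.0, 220.0], 213)]
sanding_block [(0.91, [310.0, 279.0], 708), (0.47, [155.0, 180.0], 1266)]
ink_pot [(0.63, [270.0, 176.0], 169)]
hood_grip [(0.75, [388.0, 263.0], 2111)]
mask_grip [(0.85, [169.0, 269.0], 1327)]
side {'fx': 414.7413, 'fy': 414.7413, 'cx': 284.2786, 'cy': 208.4655, 'k1': -0.027, 'T': [[0.9997, 0.0002, -0.0264, 0.5058], [-0.0235, 0.4636, -0.8857, -0.8188], [0.0121, 0.886, 0.4635, 0.5478], [0.0, 0.0, 0.0, 1.0]]}
hood [(0.61, [222.0, 352.0], 5186)]
panel [(0.64, [262.0, 363.0], 1308), (0.39, [224.0, 354.0], 5002), (0.2, [247.0, 196.0], 343)]
mask [(0.62, [249.0, 195.0], 365)]
rail [(0.77, [325.0, 175.0], 707), (0.58, [221.0, 352.0], 4887)]
glue_bottle []
sanding_block [(0.56, [221.0, 278.0], 1067)]
ink_pot [(0.47, [340.0, 252.0], 213)]
hood_grip [(0.66, [219.0, 356.0], 5069)]
mask_grip [(0.9, [246.0, 194.0], 316)]
1.0
```

View pics/top0.png

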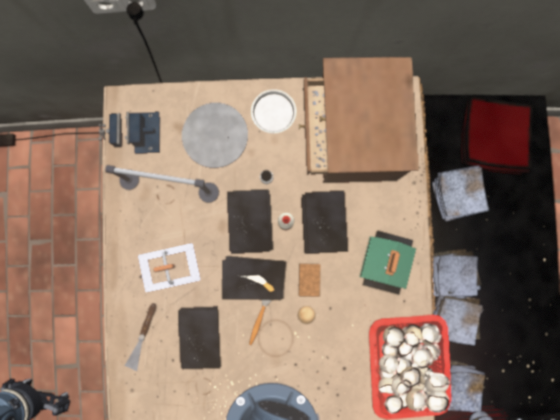

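View pics/side0.png

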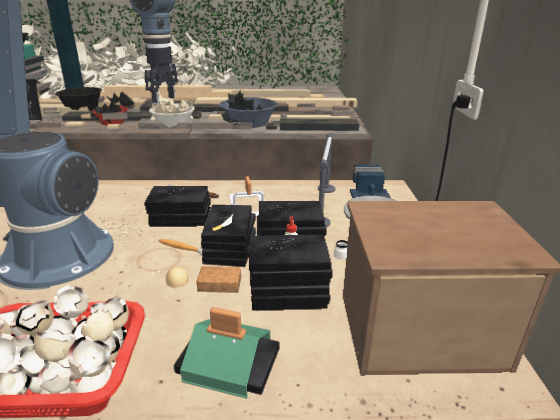

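The top view shows the hood at (388,263) with its ridge roughly vertical in the picture, the mask at (169,268) with its long side horizontal, the bar from about (108,170) to (205,184), the bottle at (286,220), the pot at (266,176) and the block at (310,279). Next I'll fit outlines and zoom in on the rail.

```bash
cat > h.py <<'E'
import numpy as np,cv2
from scipy.optimize import minimize
from rig import *
def proj(c,P):
    i=camera_info(c);T=np.array(i["T"]);q=(np.atleast_2d(P)-T[:3,3])@T[:3,:3]
    s=np.c_[q[:,0],-q[:,1]]/-q[:,2:];s=s*(1+i["k1"]*(s**2).sum(1,keepdims=True))
    return s*[i["fx"],i["fy"]]+[i["cx"],i["cy"]]
def ray(c,uv,z):
    i=camera_info(c);T=np.array(i["T"]);d=(np.array(uv,float)-[i["cx"],i["cy"]])/[i["fx"],i["fy"]];s=d.copy()
    for _ in range(10): s=d/(1+i["k1"]*(s@s))
    v=T[:3,:3]@[s[0],-s[1],-1];return T[:3,3]+v*(z-T[2,3])/v[2]
def pose(p,P):
    c,s=np.cos(p[2]),np.sin(p[2]);P=np.asarray(P,float)
    return P@np.array([[c,s,0],[-s,c,0],[0,0,1]])+[p[0],p[1],0]
def fit(obs,P,p0):  # obs: {cam:bool mask (hull filled)}; IoU of convex hulls; p=(x,y,yaw)
    def cost(p):
        e=0
        for c,m in obs.items():
            a=np.zeros(m.shape,np.uint8);h=cv2.convexHull((proj(c,pose(p,P))*16).astype(np.int32))
            cv2.fillConvexPoly(a,h,255,cv2.LINE_AA,4);a=a/255.
            e+=1-np.minimum(a,m).sum()/np.maximum(a,m).sum()
        return e
    best=None
    for d in(-.2,0,.2):
        s=np.array(p0)+[0,0,d]
        r=minimize(cost,s,method="Nelder-Mead",options=dict(initial_simplex=[s,s+[.02,0,0],s+[0,.02,0],s+[0,0,.15]],xatol=1e-5,fatol=1e-5))
        if best is None or r.fun<best.fun: best=r
    return best.x,best.fun
def big(m):
    n,l,st,_=cv2.connectedComponentsWithStats(m.astype(np.uint8));return l==1+st[1:,4].argmax()
def hull(m):
    a=np.zeros(m.shape,np.uint8);cv2.fillConvexPoly(a,cv2.convexHull(np.argwhere(m)[:,::-1].astype(np.int32)),1);return a>0
def box(x,y,z0,z1): return [(a,b,c) for a in(-x/2,x/2) for b in(-y/2,y/2) for c in(z0,z1)]
E
cat > m.py <<'E'
from h import *
ims={c:cv2.imread(f"pics/{c}0.png") for c in("top","side")}
def hsv(c): return cv2.cvtColor(ims[c],cv2.COLOR_BGR2HSV)
def win(m,c0,c1,r0,r1): o=np.zeros_like(m);o[r0:r1,c0:c1]=m[r0:r1,c0:c1];return o
w={"top":(350,430,225,300),"side":(165,290,300,400)}
G={};O={}
for c in ims:
    H=hsv(c);H_,S,V=H[...,0],H[...,1],H[...,2]
    G[c]=hull(big(win((H_>50)&(H_<95)&(S>70)&(V>40),*w[c])))
    O[c]=hull(big(win((H_<18)&(S>130)&(V>90),*w[c])))
    print(c,G[c].sum(),O[c].sum())
p0=[.44,-.29,np.pi/2]
for he in(.025,.035,.045):
  P=box(.123,.110,0,he)+[(0,-.055,.066),(0,.055,.066)]
  print("hood",he,*[np.round(np.r_[fit(o,P,p0)],4).tolist() if 0 else fit(o,P,p0) for o in({"top":G["top"]},)])
F=box(.012,.05,.068,.108)
print("grip both",fit(O,F,p0),"top",fit({"top":O["top"]},F,p0))
H=hsv("top");M=hull(big(win((H[...,1]<45)&(H[...,2]>175),130,210,235,300)))
print(M.sum());print("mask",fit({"top":M},box(.1,.15,0,.004),[.43,.26,.1]))
om=hull(big(win((H[...,0]<18)&(H[...,1]>110)&(H[...,2]>90),150,178,255,280)))
print("mgrip",om.sum(),fit({"top":om},box(.012,.05,.041,.081),[.43,.26,.1]))
print("bar",ray("top",(108,170),.17),ray("top",(205,184),.17))
print("things",ray("top",(286,220),.13),ray("top",(266,176),.034),ray("top",(310,279),.027))
print("block side",ray("side",(221,278),.02))
a=cv2.resize(ims["top"][150:300,95:225],None,fx=4,fy=4,interpolation=cv2.INTER_CUBIC)
b=cv2.resize(ims["top"][225:300,350:430],None,fx=3,fy=3,interpolation=cv2.INTER_CUBIC)
d=np.zeros((600,270,3),np.uint8);d[:b.shape[0],:b.shape[1]]=b
s=cv2.resize(ims["side"][130:235,280:350],None,fx=3,fy=3,interpolation=cv2.INTER_CUBIC);d[235:235+s.shape[0],:s.shape[1]]=s
cv2.imwrite("pics/crop.png",np.hstack([a,d]));print(sense()["eef_rot"])
E
python3 m.py
```

```text
top 1891 88
side 5030 888
hood 0.025 (array([ 0.4300571 , -0.32042374,  1.3417294 ]), np.float64(0.13134014520614146))
hood 0.035 (array([ 0.43013178, -0.31799127,  1.34089205]), np.float64(0.1495615405113978))
hood 0.045 (array([ 0.43093848, -0.3148065 ,  1.34542507]), np.float64(0.16715066311256077))
grip both (array([ 0.43142637, -0.32483485,  1.33883817]), np.float64(0.7038332208126461)) top (array([ 0.44      , -0.29      ,  1.37079633]), np.float64(1.0))
2352
mask (array([0.43293407, 0.25830721, 0.18899781]), np.float64(0.04937397116775577))
mgrip 67 (array([0.43377818, 0.25594893, 0.04699176]), np.float64(0.5465667981661158))
bar [0.66958328 0.36839566 0.17      ] [0.62714224 0.13384701 0.17      ]
things [ 0.53953172 -0.05453394  0.13      ] [ 0.66331869 -0.00752698  0.034     ] [ 0.39286754 -0.11333265  0.027     ]
block side [ 0.39714017 -0.12130477  0.02      ]
[-3.14153106e+00  3.22266138e-06  2.82681879e+00]
```

View pics/crop.png

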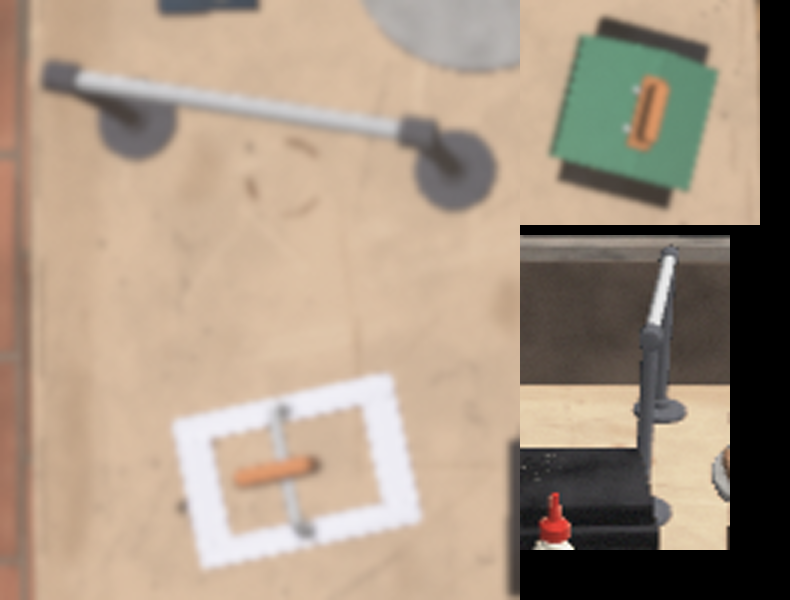

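The crop shows the rail's collars at (110.5,168.8) and (199.5,182.8), the panel's corners at about (377,231), (413,240), (363,285) and (400,294), and the hood's grip at (393,263). I'll fix the panel and grip fits.

```bash
cat > m2.py <<'E'
exec(open("m.py").read().split("p0=[")[0])
H=hsv("top");D=win(H[...,2]<75,355,420,226,299)
nn,l,st,_=cv2.connectedComponentsWithStats(D.astype(np.uint8));D=np.isin(l,[i for i in range(1,nn) if st[i,4]>60])
P=hull(D);print(P.sum(),fit({"top":P},box(.1,.15,0,.02),[.43,-.3,1.34]))
cor=np.array([(376.7,230.7),(412.7,240),(363.3,285),(400,294.3)]);Q=np.array([ray("top",c,.02) for c in cor]);print(Q.mean(0),np.linalg.norm(Q[0]-Q[2]),np.linalg.norm(Q[0]-Q[1]),np.arctan2(*(Q[0]+Q[1]-Q[2]-Q[3])[1::-1]))
for c,w_ in(("top",(380,402,245,280)),("side",(200,250,300,345))):
    H=hsv(c);o=win((H[...,0]<20)&(H[...,1]>100)&(H[...,2]>70),*w_);O[c]=hull(big(o));print(c,O[c].sum(),np.argwhere(O[c]).mean(0)[::-1])
F=box(.012,.05,.068,.108)
for o in(O,{"top":O["top"]},{"side":O["side"]}): print("grip",fit(o,F,[.43,-.3,1.34]))
a,b=ray("top",(110.5,168.75),.17),ray("top",(199.5,182.75),.17);print("bar",a,b,np.linalg.norm(a-b),(a+b)/2,np.arctan2(*(a-b)[:2]))
a,b=ray("top",(129.25,180.75),.005),ray("top",(209.25,193),.005);print("feet",a,b,np.linalg.norm(a-b),(a+b)/2)
# side view of collars (z .17)
a,b=ray("side",(280+150/3,130+15/3),.17),ray("side",(280+131/3,130+100/3),.17);print("side bar",a,b)
E
python3 m2.py
```

```text
top 1891 88
side 5030 888Traceback (most recent call last):
  File "m2.py", line 4, in <module>
    P=hull(D);print(P.sum(),fit({"top":P},box(.1,.15,0,.02),[.43,-.3,1.34]))
                            ~~~^^^^^^^^^^^^^^^^^^^^^^^^^^^^^^^^^^^^^^^^^^^^
  File "h.py", line 26, in fit
    r=minimize(cost,s,method="Nelder-Mead",options=dict(initial_simplex=[s,s+[.02,0,0],s+[0,.02,0],s+[0,0,.15]],xatol=1e-5,fatol=1e-5))
    res = _minimize_neldermead(fun, x0, args, callback, bounds=bounds,
                               **options)
    fxcc = func(xcc)
    fx = function(np.copy(x), *(wrapper_args + args))
  File "h.py", line 19, in cost
    a=np.zeros(m.shape,np.uint8);h=cv2.convexHull((proj(c,pose(p,P))*16).astype(np.int32))
                                                   ~~~~^^^^^^^^^^^^^
  File "h.py", line 5, in proj
    i=camera_info(c);T=np.array(i["T"]);q=(np.atleast_2d(P)-T[:3,3])@T[:3,:3]
ValueError: time passes only in moves, steps and waits
```

```bash
sed -i 's/^from rig import \*/from rig import *\nimport functools,rig\ncamera_info=functools.cache(rig.camera_info)/' h.py; sed -i 's/^exec.*/&/' m2.py; python3 m2.py; python3 m.py | grep -E "hood|^mask"
```

```text
top 1891 88
side 5030 888
1692 (array([ 0.43171712, -0.32187265,  1.3101403 ]), np.float64(0.28109293551440484))
[ 0.42868919 -0.32035517  0.02      ] 0.1462393313165608 0.09886015864105602 -0.27834887961894234
top 208 [392.39903846 262.37019231]
side 928 [225.77155172 322.99461207]
grip (array([ 0.42914931, -0.31763196,  1.26887015]), np.float64(0.437889018222529))
grip (array([ 0.42858915, -0.31689217,  1.27310802]), np.float64(0.1306673775881988))
grip (array([ 0.43161999, -0.32589581,  1.27995059]), np.float64(0.09890974393192387))
bar [0.67236036 0.36218885 0.17      ] [0.63055769 0.14683591 0.17      ] 0.21937263223204018 [0.65145903 0.25451238 0.17      ] 0.19172803072034494
feet [0.66799532 0.36208079 0.005     ] [0.62725498 0.14514907 0.005     ] 0.22072414484533903 [0.64762515 0.25361493 0.005     ]
side bar [0.67515232 0.37698737 0.17      ] [0.63112889 0.14572131 0.17      ]
hood 0.025 (array([ 0.4300571 , -0.32042374,  1.3417294 ]), np.float64(0.13134014520614146))
hood 0.035 (array([ 0.43013178, -0.31799127,  1.34089205]), np.float64(0.1495615405113978))
hood 0.045 (array([ 0.43093848, -0.3148065 ,  1.34542507]), np.float64(0.16715066311256077))
mask (array([0.43293407, 0.25830721, 0.18899781]), np.float64(0.04937397116775577))
```

Measured poses are consistent: the bar's length comes to 0.219 m, the panel's sides to 0.146 and 0.099 m, and the two cameras agree within about 9 mm. I'll grasp and lift the hood.

```bash
python3 - <<'E'
from h import *
pi=np.pi;R=lambda y:[pi,0,y]
x,y=.430,-.320
command_gripper(.06,60)
print(solve_ik([.65,.254,.30],R(1.379)),solve_ik([.433,.258,.25],R(1.76)))
move_ptp([.45,.1,.31],R(.4)); move_ptp([x,y,.22],R(-.286))
move_linear([x,y,.100],.1)
f0=np.array(sense()["force"])
print(f0);command_gripper(0,60);s=sense();print(s["opening"],s["grip_force"],s["force"],s["tool_pos"])
move_linear([x,y,.115],.05);move_linear([x,y,.305],.15)
s=sense();print(s["time"],s["opening"],s["grip_force"],np.array(s["force"])-f0)
for c in("top","side"): cv2.imwrite(f"pics/{c}1.png",capture(c)[:,:,::-1])
a,b=[cv2.imread(f"pics/{c}1.png") for c in("top","side")]
cv2.imwrite("pics/lift.png",np.hstack([a[180:380,320:520],b[100:,130:390]][0:0]+[cv2.resize(a[200:340,330:470],(400,400)),cv2.resize(b[100:400,100:400],(400,400))]))
E
```

```text
[0.37252358 0.55758149 0.59498225 1.60819709 0.         2.13511623] [ 0.53735724  0.20451309 -0.07421144  1.2920718   0.          1.9189499 ]
[ 0.4714146  -0.22294469  0.26472194]
0.011054213387104475 58.52855980396271 [-0.13038855  0.88113697  2.69504125] [ 0.43014297 -0.32002266  0.10024532]
8.4667 0.011289161763131095 58.34718883037567 [-0.68289931 -0.03315404 -1.61570017]
```

View pics/lift.png

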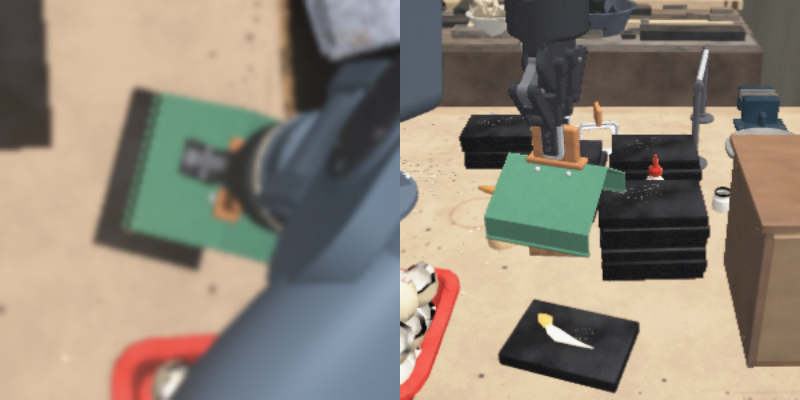

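The hood is lifted level in the gripper, and the panel lies clear below it. Next I'll hang it on the bar.

```bash
python3 - <<'E'
from h import *
pi=np.pi;R=lambda y:[pi,0,y]
x,y=.650,.254
move_ptp([.45,.0,.31],R(.6)); move_ptp([x,y,.310],R(1.379));wait(.2)
f0=np.array(sense()["force"]);print(f0)
move_linear([x,y,.220],.1)
z=.220
while z>.204:
    f=np.array(sense()["force"])-f0;print(round(z,3),np.round(f,1))
    if f[2]>2.5: break
    z-=.002;move_linear([x,y,z],.03)
command_gripper(.03);wait(.3)
move_linear([x,y,.255],.08);move_linear([x,y,.31],.15)
move_ptp([.45,.12,.31],R(1.5));print(sense()["time"])
for c in("top","side"): cv2.imwrite(f"pics/{c}2.png",capture(c)[:,:,::-1])
a,b=[cv2.imread(f"pics/{c}2.png") for c in("top","side")]
cv2.imwrite("pics/hung.png",np.hstack([cv2.resize(a[140:300,90:250],(400,400)),cv2.resize(b[100:250,240:390],(400,400))]))
# panel, now bare, from both pictures
w={"top":(350,430,225,300),"side":(160,300,300,400)}
D={}
for c,im in(("top",a),("side",b)):
    m=np.zeros(im.shape[:2],bool);c0,c1,r0,r1=w[c];m[r0:r1,c0:c1]=im[r0:r1,c0:c1].max(2)<80;D[c]=hull(big(m))
B=box(.1,.15,0,.02)
for o in({"top":D["top"]},{"side":D["side"]},D): print("panel",fit(o,B,[.43,-.32,1.29]))
h=cv2.cvtColor(a,cv2.COLOR_BGR2HSV);m=np.zeros(h.shape[:2],bool);m[235:300,130:210]=((h[...,1]<45)&(h[...,2]>175))[235:300,130:210]
print("mask",fit({"top":hull(big(m))},box(.1,.15,0,.004),[.433,.258,.19]))
E
```

```text
[-0.27897668  0.71716654 -1.14181601]
0.22 [ 0.6 -0.3 -1.3]
0.218 [ 0.3 -1.  -0.5]
0.216 [-0.7 -1.2 -0.2]
0.214 [-0.1 -1.5 -1.2]
0.212 [ 0.5 -2.   6.8]
16.0417
panel (array([ 0.43, -0.32,  1.29]), np.float64(0.2781857235626156))
panel (array([ 0.4296515 , -0.31896651,  1.27997907]), np.float64(0.08975498595707998))
panel (array([ 0.42996165, -0.3188634 ,  1.28789092]), np.float64(0.3695176780847733))Traceback (most recent call last):
  File "<stdin>", line 26, in <module>
  File "h.py", line 32, in big
    n,l,st,_=cv2.connectedComponentsWithStats(m.astype(np.uint8));return l==1+st[1:,4].argmax()
                                                                              ~~~~~~~~~~~~~~~^^
ValueError: attempt to get argmax of an empty sequence
```

View pics/hung.png

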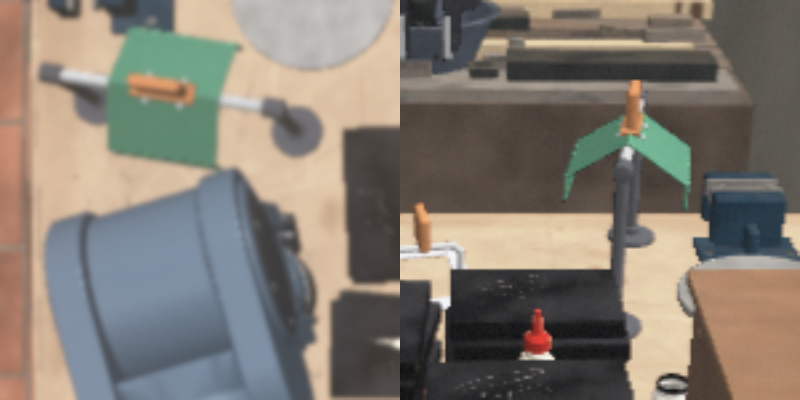

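The hood hangs level astride the bar, near its middle and released. Next I'll take the mask and bring it over the panel.

```bash
python3 - <<'E'
from h import *
pi=np.pi;R=lambda y:[pi,0,y]
x,y=.433,.258
command_gripper(.045,60)
move_ptp([x,y,.20],R(.189+pi/2));f0=np.array(sense()["force"])
move_linear([x,y,.075],.1);print(np.array(sense()["force"])-f0)
command_gripper(0,60);s=sense();print(s["opening"],s["grip_force"],np.array(s["force"])-f0)
move_linear([x,y,.095],.05);move_linear([x,y,.30],.15)
s=sense();print(s["opening"],s["grip_force"],np.array(s["force"])-f0)
move_ptp([.45,.0,.30],R(.6))
cv2.imwrite("pics/top3.png",capture("top")[:,:,::-1])   # panel possibly free of arm here
x,y=.4298,-.3198
move_ptp([x,y,.25],R(1.287-pi/2)); move_linear([x,y,.135],.1);wait(.3)
for c in("top","side"): cv2.imwrite(f"pics/{c}4.png",capture(c)[:,:,::-1])
print(sense()["time"])
a=cv2.imread("pics/top3.png");b=cv2.imread("pics/side4.png")
cv2.imwrite("pics/over.png",np.hstack([cv2.resize(a[215:305,345:435],(390,390),interpolation=2),cv2.resize(b[260:400,155:300],(404,390),interpolation=2)]))
E
```

```text
[-0.11014426  0.16333459 -0.15990378]
0.01133278941540858 60.19743204116821 [ 0.91255786 -0.82525286  3.44133689]
0.011084948538127644 59.52481269836426 [-0.79211108 -0.3596613  -1.72309022]
25.0333
```

View pics/over.png

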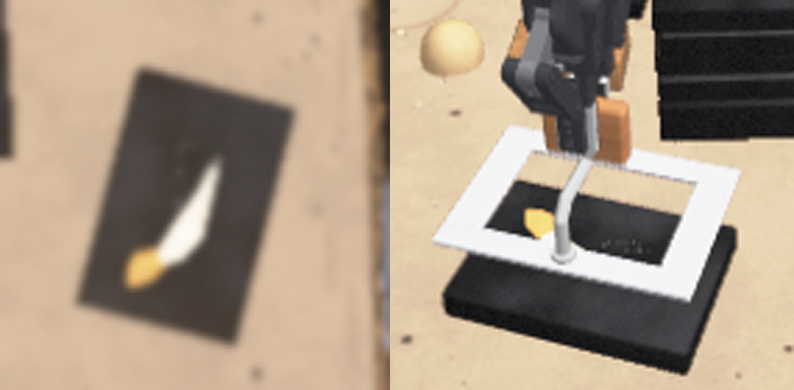

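The left half shows the bare panel clearly. The right half shows the mask held level above it, with corners at about (434,242), (691,300), (740,171) and (510,126) in the crop. I'll work out the offset between them.

```bash
python3 - <<'E'
from h import *
a=cv2.imread("pics/top3.png");m=np.zeros(a.shape[:2],bool);m[226:298,355:416]=(a[226:298,355:416].max(2)<105)
P=hull(big(m));print("panel top",P.sum(),fit({"top":P},box(.1,.15,0.,.02),[.43,-.32,1.29]))
Q=np.array([ray("top",(345+u/4.333,215+v/4.333),.02) for u,v in[(140,66),(296,107),(236,345),(78,302)]])
d=Q[0]+Q[1]-Q[2]-Q[3];print("panel corners",Q.mean(0),np.arctan2(d[1],d[0])+np.pi/2,np.linalg.norm(Q[0]-Q[3]),np.linalg.norm(Q[0]-Q[1]))
b=cv2.imread("pics/side4.png");h=cv2.cvtColor(b,cv2.COLOR_BGR2HSV);m=np.zeros(P.shape,bool);m[300:372,165:292]=((h[...,1]<40)&(h[...,2]>150))[300:372,165:292]
M=hull(big(m));print("mask side",M.sum(),fit({"side":M},box(.1,.15,.060,.064),[.43,-.32,1.29]))
Q=np.array([ray("side",(155+(u-390)/2.786,260+v/2.786),.064) for u,v in[(434,240),(691,298),(740,170),(510,125)]])
d=Q[2]+Q[3]-Q[0]-Q[1];print("mask corners",Q.mean(0),np.linalg.norm(Q[0]-Q[1]),np.linalg.norm(Q[1]-Q[2]),np.arctan2((Q[1]+Q[2]-Q[0]-Q[3])[1],(Q[1]+Q[2]-Q[0]-Q[3])[0])+np.pi/2)
# panel from side2 (bare), corners of top face via fit w/ stricter threshold
s=cv2.imread("pics/side2.png");m[:]=0;m[300:400,160:300]=s[300:400,160:300].max(2)<70
S=hull(big(m));print("panel side",S.sum(),fit({"side":S},box(.1,.15,0,.02),[.43,-.32,1.29]))
E
```

```text
panel top 2079 (array([ 0.4298924 , -0.31992671,  1.28887519]), np.float64(0.1171151216798868))
panel corners [ 0.42917918 -0.32064178  0.02      ] 1.2761442830043144 0.14728059697727994 0.09899490228283851
mask side 4566 (array([ 0.43195947, -0.32173735,  1.28902896]), np.float64(0.027413138407371473))
mask corners [ 0.43283088 -0.32391812  0.064     ] 0.14854224074975783 0.09898380495615997 1.2894241962464277
panel side 4798 (array([ 0.43034345, -0.31900269,  1.28193647]), np.float64(0.09679778879636136))
```

The mask is about 2 to 3 mm off the panel, well within the tolerance. I'll apply a small correction, go down to about 11 mm and check.

```bash
python3 - <<'E'
from h import *
x,y=.4283,-.3183;yw=1.282-np.pi/2
move_linear([x,y,.125],.08,[np.pi,0,yw]); move_linear([x,y,.106],.03);wait(.5)
s=sense();print(s["time"],s["tool_pos"],s["grip_force"],s["force"])
for c in("top","side"): cv2.imwrite(f"pics/{c}5.png",capture(c)[:,:,::-1])
b=cv2.imread("pics/side5.png")
cv2.imwrite("pics/fin.png",np.hstack([cv2.resize(b[280:390,165:290],None,fx=4,fy=4,interpolation=2),cv2.resize(b[130:240,280:350],None,fx=4,fy=4)]))
E
```

```text
26.5917 [ 0.42831557 -0.3183217   0.10604972] 59.532508850097656 [ 0.21466482 -0.14121025 -1.89940921]
```

View pics/fin.png

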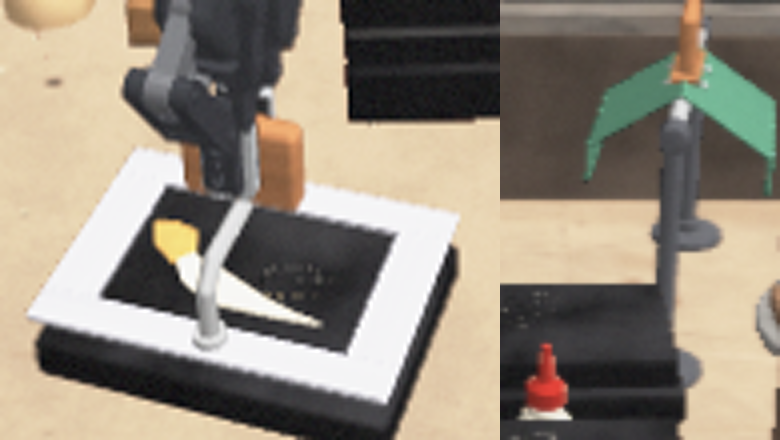

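The picture shows the mask level and in line with the panel's outline: its corners at (28,318), (388,402) and (460,213) sit about 20 crop pixels above the panel's, which matches an 11 mm gap. The hood still hangs on the bar, so I'll hand in.

```bash
python3 -c "
from rig import *
print(hand_in())"
```

```text
the job is handed in; nothing more can be done
None
```

I handed the job in at about 27 s: the hood hangs on the rail's bar, released, and the mask is held level about 11 mm above the panel, within about 3 mm of its outline; the verdict was not shown.

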